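# Lock, tug-test and turn over a watch movement carrier

### The job

Set the square movement carrier flat in the pocket of the turn-over stand's cradle, with its finger bar in line so that the forked latch can pass either side of it, and push the latch fully home over the carrier. With the cradle still level, give the carrier's finger bar a steady upward tug, firm but gentle, that strains against the latch for a good half second to be sure it holds. Then turn the cradle right over to its stop so that the dial faces up, the carrier still latched in, and let go; leave the other things on the bench where they are.

Things in the scene. Friction and masses are not known exactly. Their poses are not given: they have to be found in the camera images.
- carrier_grip (a point): Centre of the finger bar of the loose square aluminium carrier, 47 mm above its underside. The bar is a bridge 12 mm thick (carrier x), 34 mm long (y), solid from 35 to 59 mm above the underside. It stands upright on the bench, left or right of the stand.
- carrier_foot (a point): Centre of the carrier's underside (47 mm below carrier_grip); z up through the finger bar, y along the finger bar.
- carrier: The square carrier to load: plate 60 x 60 x 14 mm with a brass watch movement in its top and the white dial in its underside, finger bar upright in the middle; 0.12 to 0.24 kg. Origin and axes as carrier_foot. A half turn makes no difference.
- axle (a point): Point on the turn-over stand's horizontal axle, 110 mm above the bench, over the pocket's centre; does not move with the cradle. y runs along the axle, x across it (away from the robot, within 0.3 rad), z up. The stand is fixed: base y -143 to +63 mm, x +-55 mm, two posts 123 mm tall at y = -132 and +50 mm.
- pocket (a point): Centre of the pocket's floor ledge in the aluminium cradle, 8 mm below the axle when level; turns with the cradle. Pocket 65 x 65 mm inside, walls 8 mm high above the ledge, axes as the stand's at joint 0. Right for the carrier: carrier_foot on this point, z axes together, finger bar along y.
- latch_grip (a point): On the latch's black grip fin, 10 mm thick (stand x), 24 mm long (y), 34 mm high; the point is on its centre line, 10 mm below its top, 36 mm above the axle when level. At latch joint 0 it is 104 mm to -y of the pocket's centre; it slides straight to +y.
- latch (a joint): Slide of the forked latch, m: 0 fully open, 0.058 fully home at its stop. It starts at 0 to 0.005. Stiff: about 2.5 N to move, and stays where left. The steps need it within 5 mm of its stop.
- tines: The latch's two flat steel tines, 10 mm wide, 5 mm thick, 24 mm either side of the finger bar, reaching 64 mm to +y from the latch's crosspiece. They clear a seated carrier by 1.5 mm and are springy: they give upward about 1 mm per 3 N, up to 6 mm.
- crank_grip (a point): Centre of the crank's black handle, a freely revolving sleeve 16 mm in diameter, 56 mm long, parallel to the stand's y. 60 mm from the axle, 97 mm to +y of the pocket's centre. At cradle joint 0 it is level with the axle on the -x side; turning over, it rises over the top and comes down on the +x side.
- cradle (a joint): Angle of the cradle about the axle, rad: 0 level with the pocket facing up (start, at its stop), 3.14 upside down (other stop). Friction about 0.25 N m (some 4 N at the crank handle); stays where left.
- round_carrier: Leave alone: a round carrier, plate 74 mm in diameter with the same kind of finger bar, on the other side of the stand; it does not fit the pocket.
- loupe: Leave alone: black eye loupe, 38 mm across, 42 mm tall.
- dish: Leave alone: open glass dish, 76 mm across, 18 mm tall.
- jar: Leave alone: small amber glass jar, 44 mm across, 55 mm tall.
- screwdriver: Leave alone: screwdriver lying down, 130 mm long.
- block: Leave alone: round steel bench block, 68 mm across, 30 mm tall.
- driver_stand: Leave alone: round stand of upright fine screwdrivers, 90 mm across, 126 mm tall.

How it is judged:
On the way, in this order (a step that is already met when the one before it is completed fails the run):
1. the square carrier sits flat in the pocket of the level cradle (horizontal distance between carrier_foot and pocket below 0.0045 m and z of carrier_foot in the frame of pocket between -0.002 and 0.003 m and value of joint cradle below 0.2 rad), for 0.2 s.
2. the latch is fully home over the seated carrier (all of step 1 and value of joint latch above 0.053 m), for 0.2 s.
3. the carrier, held in the fingers, is tugged up against the latch with the cradle level (distance between carrier_foot and pocket below 0.01 m and value of joint cradle below 0.2 rad and value of joint latch above 0.053 m and contact force between carrier and tines above 3 N and contact force between the fingers and carrier above 1 N), for 0.3 s.
4. the cradle is turned upside down with the carrier latched in it (distance between carrier_foot and pocket below 0.01 m and value of joint latch above 0.053 m and value of joint cradle above 3 rad), for 0.2 s.
At the end, for the whole second after the job is handed in: The cradle is upside down (past 3.0 rad), the latch is within 5 mm of fully home, the carrier's underside centre is within 10 mm of the pocket's, everything is at rest and released (all of step 4 and linear speed of carrier below 0.02 m/s and velocity of joint cradle below 0.05 rad/s); the robot touches nothing.
It fails at once if the carrier is yanked against the latch with more than 30 N (contact force between carrier and tines above 30 N).
It fails at once if the cradle is turned with the latch not home (value of joint cradle above 0.5 rad and value of joint latch below 0.05 m).
It fails at once if another thing on the bench is moved by more than 4 cm (distance of any of round_carrier, loupe, dish, jar, screwdriver, block, driver_stand from where it was at the start of the episode above 0.04 m).
It also fails if it takes over 72 s, if anything falls off the work surface, if the arm or the gripper's body presses on something with over 40 N, if the wrist force passes 120 N, or if a joint passes its speed limit or range.

### The arm

A 7-joint arm with a two-finger parallel gripper is mounted at the origin on the work surface. World frame = base frame: x ahead of the robot, y to its left, z up, the work surface at z = 0. Lengths are in m, angles in rad, forces in N, time in s.
With the tool pointing down it reaches from about 0.4 to 0.9 m from the base axis. Payload 5.6 kg.
Tool frame: the origin (TCP) lies midway between the tips of the shut fingers; the grasp point (between the pads) lies 19 mm behind it; z points along the fingers, y is the line along which they close (so a half turn about z gives the same grasp; the last joint's range is limited). The gripper opens to 92 mm and grips with 3 to 60 N. Pads are 20 mm wide; open, the fingers measure 128 mm over their backs; the gripper's body (75 mm by 189 mm) begins 69 mm behind the grasp point.
Start: joints at [1.059, 0.468, -0.012, 1.603, 0.006, 1.071, -0.056], TCP at [0.294, -0.58, 0.181] pointing down, gripper open.
Joint ranges: [-2.53, 2.53], [-0.31, 2.02], [-1.57, 1.55], [0.28, 2.44], [-1.29, 4.43], [0.15, 1.84], [-2.92, 2.92]. Speed limits (rad/s): [2.57, 2.57, 3.14, 3.14, 3.14, 3.14, 3.14].

### API

Orientations are given as a 3x3 rotation matrix whose columns are the frame's x, y, z axes.
In Python, from station import env, effector, solver, viewer, workorder, search_frame, tip_of gives the robot as it stands. Calls block until the motion is done:
- env.reach(position, orientation): joint-space move of the TCP to a pose.
- env.movel(position, frame=None, rate=0.15): straight line of the TCP; frame=None keeps the orientation; rate is the mean speed in m/s.
- env.goto_joints(angles): joint-space move.
- effector.release() and effector.grasp(squeeze=None): open the fingers fully, or close them until they stop; squeeze is the grip in N (None keeps the last).
- env.pause(seconds).
- solver.inverse_kinematics(position, orientation): joint angles nearest the present ones, or None.
- env.sense(): the state.
- viewer.read_camera(name): name is "scene" or "side" or "wrist"; returns (picture, depth): 420x560x3 uint8, red, green, blue; 420x560 float32, m along the optical axis (not along the pixel's ray), 0 where there is no reading.
- viewer.camera_info(name): a dict with "intrinsics" (3x3 intrinsics, pixels), "dist_coeffs" ([k1, k2, p1, p2, k3] as OpenCV has them; the pictures are not rectified), "eye" and "rotation" of the camera in the world; the wrist camera has in their place "T_tool_cam" (4x4, takes a point from camera to tool coordinates, whose origin is the TCP and whose axes are the flange's). Camera axes: x right, y up, looking along -z (the intrinsics and any distortion apply to the point x, -y, -z); pixel columns grow to the right and rows downward; lengths in m; the calibration is good to about 2 mm. A picture is of the moment at which its call begins: read the wrist's pose just before it. camera_info takes no time and is no camera call.
A pose or a line that the arm cannot do raises env.PlanningError and nothing moves.
- workorder.finish_job(): hands the job in; it is judged then, once.
Trained networks look in the newest picture that a camera, given by its name, has taken for a name from the list of things; names that differ only in an ending like _2 or _b are one class to them, and where a whole thing is asked for, a point or a joint stands for the part that bears it (a point fixed in the world has none). Each returns a list of dicts, best first, with "score" (0 to 1); they miss things now and then, are a little off and sometimes report something else, mostly with a low value. They report only what shows in the picture. A call takes as long as a camera call.
- search_frame(camera, name): "at" ([x, y, z] in m, in world coordinates, good to about 4 mm: the middle of the surface that is visible of it).
- tip_of(camera, name): "at" ([x, y, z] in m, in world coordinates, good to about 4 mm: a listed point, or the origin of a listed thing).
The state is a dict: "t": time; "joint_positions": joint angles; "joint_velocities": joint speeds; "tau": joint torques, N m; "ee_pos": TCP position; "tcp_rot": TCP orientation; "wrist_force": force on the tool from outside, world axes, zero at the start; "moment": the same for the moment, N m; "gripper_width": finger opening in m; "grasp_force": force on a finger pad.
Only numpy, scipy, OpenCV 4.12 (cv2) and the standard library are available. Lean on these libraries where they do the work, as an engineer would, in place of code of your own. Each camera call takes 0.05 s, during which the arm holds its last target. There are 200 camera calls.

## Working session

There is one attempt and no reset: what is moved stays moved. The work goes in short steps, each a Python script; the robot and the scene stay as the last script left them, time stands still between calls to the robot, and variables do not carry over. Pictures are saved under pics/ and viewed, at most 10 in all, crops included, and the job is handed in when it is done.

```bash
mkdir -p pics; ls; python3 - <<'E'
from station import *
import cv2,numpy as np
for c in ["scene","side"]:
    p,d=viewer.read_camera(c); cv2.imwrite(f"pics/{c}0.png",p[:,:,::-1])
    i=viewer.camera_info(c); print(c,i["eye"],np.round(i["rotation"],2).tolist())
    for n in ["carrier_grip","carrier_foot","axle","pocket","latch_grip","crank_grip"]:
        print(n,[(round(r["score"],2),np.round(r["at"],3).tolist()) for r in tip_of(c,n)[:3]])
    for n in ["carrier","round_carrier","loupe","dish","jar","screwdriver","block","driver_stand"]:
        print(n,[(round(r["score"],2),np.round(r["at"],3).tolist()) for r in search_frame(c,n)[:2]])
print(viewer.camera_info("wrist")["T_tool_cam"], env.sense())
E
```

```text
pics
scene [0.95163017 0.71587568 0.76705677] [[-0.87, -0.3, 0.39], [0.49, -0.55, 0.68], [0.01, 0.78, 0.63]]
carrier_grip [(0.68, [0.504, 0.358, 0.043]), (0.51, [0.51, 0.357, -0.003])]
carrier_foot [(0.7, [0.506, 0.358, -0.003])]
axle [(0.92, [0.527, -0.032, 0.114])]
pocket [(0.89, [0.529, -0.029, 0.102]), (0.6, [0.51, 0.357, -0.002])]
latch_grip [(0.68, [0.538, -0.13, 0.143])]
crank_grip [(0.61, [0.457, 0.058, 0.112])]
carrier [(0.63, [0.517, 0.363, 0.01])]
round_carrier [(0.76, [0.501, -0.322, 0.013])]
loupe [(0.52, [0.656, -0.346, 0.017]), (0.32, [0.301, 0.355, 0.028])]
dish [(0.72, [0.774, 0.11, 0.004]), (0.33, [0.512, 0.365, 0.008])]
jar [(0.73, [0.765, -0.1, 0.042])]
screwdriver [(0.57, [0.659, -0.346, 0.02]), (0.48, [0.354, -0.161, 0.031])]
block [(0.57, [0.301, 0.354, 0.026]), (0.23, [0.766, -0.1, 0.042])]
driver_stand [(0.82, [0.658, 0.39, 0.041])]
side [ 0.47937458 -1.1098074   0.81482028] [[1.0, 0.01, -0.03], [-0.03, 0.53, -0.85], [0.01, 0.85, 0.53]]
carrier_grip [(0.76, [0.508, 0.356, 0.049])]
carrier_foot [(0.76, [0.504, 0.359, 0.003])]
axle [(0.87, [0.526, -0.026, 0.112
[... 1008 characters left out ...]
[ 1.95277422e-05,  5.46066877e-04, -4.67867413e-04, -9.49193712e-04,
        3.68533329e-04, -1.54013205e-03, -3.24066858e-04]), 'tau': array([-6.17804326e-04, -5.20411277e+01, -1.27247436e-02, -2.44052660e+01,
       -5.66888822e-02,  1.13879557e-02,  1.53717627e-05]), 'ee_pos': array([ 0.29367499, -0.57987254,  0.18056482]), 'tcp_rot': array([[ 8.92129474e-01,  4.51779816e-01,  2.61567351e-06],
       [ 4.51779816e-01, -8.92129474e-01,  9.42979250e-06],
       [ 6.59370935e-06, -7.23088732e-06, -1.00000000e+00]]), 'wrist_force': array([-0.29380998,  0.17930563,  0.38605067]), 'moment': array([ 0.00356043,  0.01628485, -0.0347964 ]), 'grasp_force': 0.0, 'gripper_width': 0.09167434640842892}
```

View pics/scene0.png

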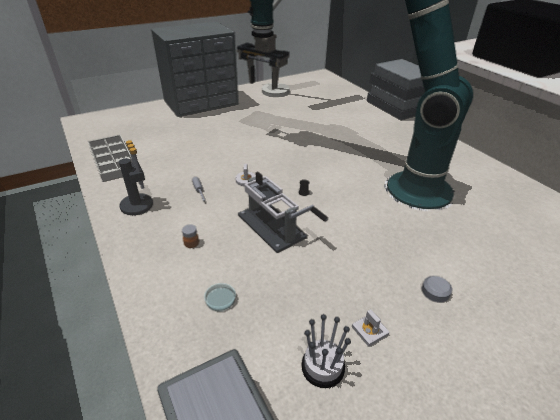

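View pics/side0.png

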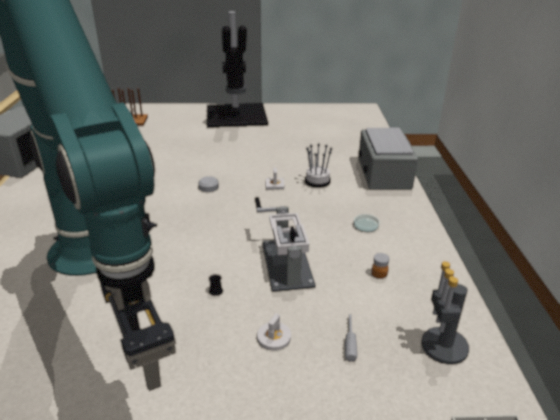

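The carrier stands at about (370,328) in the scene view and the stand at about (275,210), with its crank toward the carrier. The driver stand is beside the carrier at (323,360). Next I'll look closer with the wrist camera.

```bash
cat > h.py <<'E'
from station import *
import cv2,numpy as np
def down(a):  # tool y at world angle a, z down
    y=np.array([np.cos(a),np.sin(a),0]); z=np.array([0,0,-1.]); return np.column_stack([np.cross(y,z),y,z])
def wcam():
    s=env.sense(); T=np.eye(4); T[:3,:3]=s["tcp_rot"]; T[:3,3]=s["ee_pos"]
    p,d=viewer.read_camera("wrist"); i=viewer.camera_info("wrist")
    return p,d,T@np.array(i["T_tool_cam"]),i
def pts(d,T,i):  # world point per pixel
    h,w=d.shape; u,v=np.meshgrid(np.arange(w),np.arange(h))
    n=cv2.undistortPoints(np.stack([u,v],-1).reshape(-1,1,2).astype(np.float32),np.array(i["intrinsics"]),np.array(i["dist_coeffs"])).reshape(h,w,2)
    c=np.stack([n[...,0]*d,-n[...,1]*d,-d],-1); W=c@T[:3,:3].T+T[:3,3]; W[d<=0]=np.nan; return W
def look(name,tips):
    p,d,T,i=wcam(); cv2.imwrite(f"pics/{name}.png",p[:,:,::-1]); W=pts(d,T,i); np.savez(f"pics/{name}.npz",W=W,p=p)
    for n in tips: print(n,[(round(r["score"],2),np.round(r["at"],4).tolist()) for r in tip_of("wrist",n)[:2]])
    return p,W
def st():
    s=env.sense(); print("t",round(s["t"],2),np.round(s["ee_pos"],4),"F",np.round(s["wrist_force"],1),"w",round(s["gripper_width"],4),"g",round(s["grasp_force"],1)); return s
E
python3 - <<'E'
from h import *
env.movel([0.294,-0.58,0.32],rate=0.3)
env.reach([0.53,-0.03,0.32],down(0.13))
look("w_stand",["axle","pocket","latch_grip","crank_grip"]); st()
env.reach([0.505,0.357,0.22],down(0.6))
look("w_car",["carrier_grip","carrier_foot"]); st()
E
```

```text
axle [(0.63, [0.5286, -0.0307, 0.1038])]
pocket [(0.58, [0.5404, -0.1264, 0.1472])]
latch_grip [(0.6, [0.5418, -0.1281, 0.1456])]
crank_grip [(0.95, [0.4563, 0.0623, 0.1094])]
t 4.51 [ 0.53   -0.0306  0.3199] F [ 0.2 -0.2 -0.8] w 0.0915 g 0.0
carrier_grip [(0.63, [0.5064, 0.3624, 0.0485])]
carrier_foot [(0.69, [0.509, 0.3578, 0.0013])]
t 6.14 [0.5061 0.3556 0.2204] F [-0.5  0.4 -0.6] w 0.092 g 0.0
```

View pics/w_stand.png

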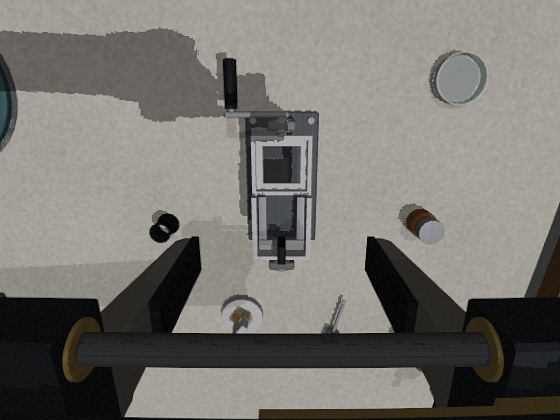

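View pics/w_car.png

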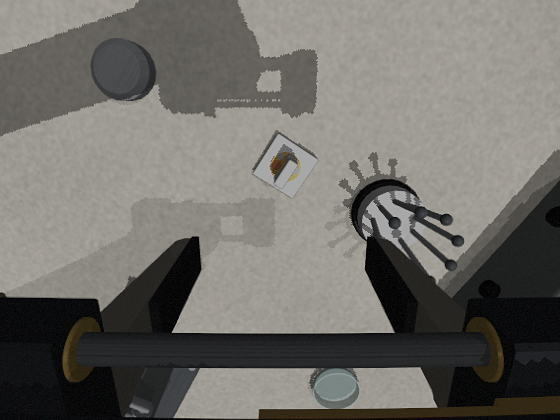

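The wrist view of the stand shows the pocket at about (281,165), the latch fin at (282,250) and the crank at (231,85). In the second view the square carrier is at (285,165), with its bar turned obliquely and the driver stand at (400,220). I'll fit both poses from depth.

```bash
python3 - <<'E'
from h import *
def rect(P):
    (c,s,a)=cv2.minAreaRect((P*1000).astype(np.float32)); return np.round(c,1),np.round(s,1),round(a,1)
W=np.load("pics/w_car.npz")["W"]; c=np.array([0.507,0.358])
n=np.hypot(W[...,0]-c[0],W[...,1]-c[1])
for lo,hi,r in[(.008,.02,.046),(.054,.066,.03)]:
    m=(n<r)&(W[...,2]>lo)&(W[...,2]<hi); P=W[m]; print("car",len(P),P[:,2].mean(),rect(P[:,:2]))
print("floor z",np.nanmedian(W[100:130,400:500,2]))
D=np.load("pics/w_stand.npz");W=D["W"];
Z=W[...,2]
n=np.hypot(W[...,0]-.528,W[...,1]+.08)
h=np.histogram(Z[(n<.2)&(Z>.05)],bins=np.arange(.05,.18,.004)); print(list(zip(np.round(h[1],3),h[0])))
for nm,lo,hi,R in[("cradle",.100,.118,(100,240,235,335)),("fin",.150,.165,(220,290,260,310)),("crank",.1,.13,(50,112,215,245))]:
    s=np.zeros_like(Z,bool); s[R[0]:R[1],R[2]:R[3]]=1
    m=s&(Z>lo)&(Z<hi); P=W[m]; print(nm,len(P),P[:,2].mean(),P[:,2].max(),rect(P[:,:2]))
p=D["p"][30:290,200:350]; print()
z=np.clip((np.nan_to_num(Z[30:290,200:350])-.0)/.17*255,0,255).astype(np.uint8)
cv2.imwrite("pics/crop.png",cv2.resize(np.hstack([p[:,:,::-1],cv2.applyColorMap(z,cv2.COLORMAP_JET)]),None,fx=2.3,fy=2.3,interpolation=0))
E
```

```text
car 1896 0.01428168005631536 (array([505.8, 358.8]), array([60. , 60.1]), 1.3)
car 328 0.058928957024643944 (array([505.8, 358.9]), array([12. , 33.7]), 1.7)
floor z 0.000370879525817297
[(np.float64(0.05), np.int64(1)), (np.float64(0.054), np.int64(0)), (np.float64(0.058), np.int64(1)), (np.float64(0.062), np.int64(0)), (np.float64(0.066), np.int64(1)), (np.float64(0.07), np.int64(1)), (np.float64(0.074), np.int64(11)), (np.float64(0.078), np.int64(0)), (np.float64(0.082), np.int64(0)), (np.float64(0.086), np.int64(0)), (np.float64(0.09), np.int64(2)), (np.float64(0.094), np.int64(1)), (np.float64(0.098), np.int64(1071)), (np.float64(0.102), np.int64(1577)), (np.float64(0.106), np.int64(504)), (np.float64(0.11), np.int64(784)), (np.float64(0.114), np.int64(984)), (np.float64(0.118), np.int64(739)), (np.float64(0.122), np.int64(1944)), (np.float64(0.126), np.int64(9)), (np.float64(0.13), np.int64(10)), (np.float64(0.134), np.int64(10)), (np.float64(0.138), np.int64(10)), (np.float64(0.142), np.int64(12)), (np.float64(0.146), np.int64(10)), (np.float64(0.15), np.int64(14)), (np.float64(0.154), np.int64(142)), (np.float64(0.158), np.int64(1)), (np.float64(0.162), np.int64(0)), (np.float64(0.166), np.int64(0)), (np.float64(0.17), np.int64(0)), (np.float64(0.174), np.int64(0))]
cradle 4110 0.10584745437180268 0.11799428959437458 (array([519.8, -41.9]), array([ 91. , 182.6]), 8.3)
fin 157 0.15557425690117369 0.15824848409928816 (array([ 538.4, -128.8]), array([ 8.5, 24.6]), 7.1)
crank 708 0.11631560134575038 0.12106469320477309 (array([455. ,  57.5]), array([22.7, 61.8]), 15.9)
```

View pics/crop.png

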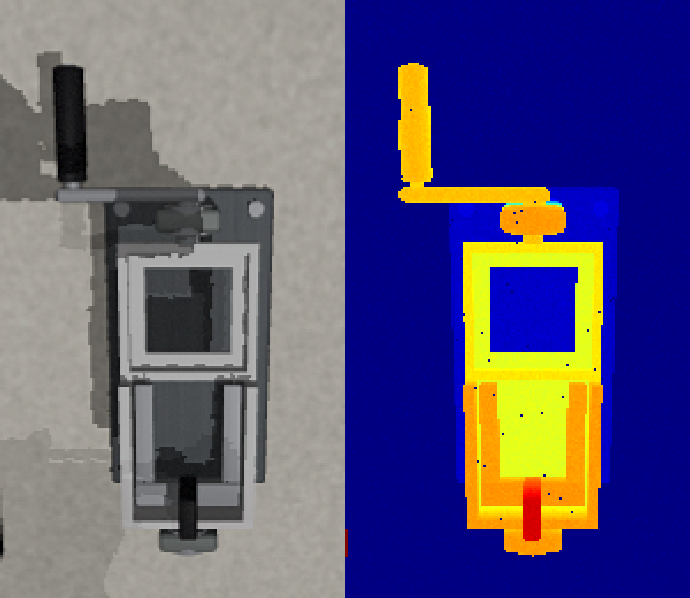

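```bash
python3 - <<'E'
from h import *
W=np.load("pics/w_car.npz")["W"]
m=(W[...,0]>.57)&(W[...,0]<.75)&(abs(W[...,1]-.37)<.1)&(W[...,2]>.1)&(W[...,2]<.15); P=W[m]; print("drivers",len(P),P.min(0),P.max(0)); Q=P[(P[:,1]<.41)&(P[:,1]>.31)]; print(Q[np.argsort(Q[:,0])[:5]])
W=np.load("pics/w_stand.npz")["W"]; Z=W[...,2]
a0=np.deg2rad(7.6); 
for a in [a0-.02,a0,a0+.02]:
  R=np.array([[np.cos(a),-np.sin(a)],[np.sin(a),np.cos(a)]])
  L=(W[...,:2]-[.528,-.03])@R
  x,y=L[...,0]*1000,L[...,1]*1000; near=(abs(x)<60)&(abs(y)<60)
  rim=near&(Z>.1075)&(Z<.114); led=near&(Z>.098)&(Z<.105)
  prof=lambda m,v,w,lo,hi:[np.round(f(v[m&(w>l)&(w<l+8)]),1) if (m&(w>l)&(w<l+8)).sum()>3 else None for l in range(lo,hi,8) for f in [np.min]]
  print("a",a,"ledgeZ",np.median(Z[led]),"rimZ",np.median(Z[rim]))
  print(" rim outer -x",prof(rim,x,y,-30,30)," +x",[-v for v in prof(rim,-x,y,-30,30)])
  print(" rim inner -x",[-v for v in prof(rim&(x<0),-x,y,-30,26)]," +x",prof(rim&(x>0),x,y,-30,26))
  print(" rim inner +y",prof(rim&(y>0),y,x,-24,24)," -y",[-v for v in prof(rim&(y<0),-y,x,-24,24)])
  print(" hole: -x",[-v for v in prof(led&(x<0),-x,y,-16,16)]," +x",prof(led&(x>0),x,y,-16,16), "+y",prof(led&(y>0),y,x,-16,16),"-y",[-v for v in prof(led&(y<0),-y,x,-16,16)])
  f=(Z>.153)&(Z<.16)&(abs(y+100)<30)&(abs(x)<30); print(" fin",x[f].min(),x[f].max(),y[f].min(),y[f].max())
  c=(Z>.11)&(Z<.13)&(abs(x+60)<14)&(y>75)&(y<140);print(" crank",[np.round(np.median(x[c&(y>l)&(y<l+8)]),1) for l in range(75,120,8)],y[c].max(),Z[c].max())
E
```

```text
drivers 926 [0.60610631 0.36241471 0.10000567] [0.69244297 0.4262256  0.1276071 ]
[[0.60610631 0.39008278 0.12072765]
 [0.6062811  0.38803101 0.12140863]
 [0.60632329 0.3893898  0.12162543]
 [0.60643838 0.39072866 0.12169204]
 [0.60660244 0.39134311 0.12001142]]
a 0.11264502315156903 ledgeZ 0.10225161609808847 rimZ 0.11022754099353022
 rim outer -x [np.float64(-38.3), np.float64(-38.3), np.float64(-38.1), np.float64(-39.4), np.float64(-39.3), np.float64(-39.2), np.float64(-39.1), np.float64(-39.0)]  +x [np.float64(35.4), np.float64(35.1), np.float64(34.8), np.float64(35.8), np.float64(35.6), np.float64(35.2), np.float64(34.8), np.float64(34.5)]
 rim inner -x [np.float64(-34.4), np.float64(-34.3), np.float64(-34.3), np.float64(-34.1), np.float64(-34.3), np.float64(-35.3), np.float64(-35.2)]  +x [np.float64(31.4), np.float64(31.1), np.float64(30.8), np.float64(30.6), np.float64(30.6), np.float64(31.2), np.float64(30.9)]
 rim inner +y [np.float64(33.6), np.float64(33.7), np.float64(33.9), np.float64(33.9), np.float64(34.0), np.float64(34.2)]  -y [np.float64(-31.4), np.float64(-31.5), np
[... 2883 characters left out ...]
 np.float64(33.3)]  -y [np.float64(-30.7), np.float64(-31.0), np.float64(-31.4), np.float64(-31.6), np.float64(-31.7), np.float64(-32.1)]
 hole: -x [np.float64(-26.3), np.float64(-26.0), np.float64(-25.6), np.float64(-25.5)]  +x [np.float64(22.1), np.float64(22.1), np.float64(22.2), np.float64(22.4)] +y [np.float64(25.8), np.float64(25.5), np.float64(25.4), np.float64(25.2)] -y [np.float64(-22.6), np.float64(-22.5), np.float64(-22.9), np.float64(-23.2)]
 fin -9.365071498458171 -0.315689248217536 -111.63621439961996 -87.14020107023764
 crank [np.float64(-58.9), np.float64(-58.6), np.float64(-58.2), np.float64(-58.1), np.float64(-57.9), np.float64(-57.5)] 128.58272160723595 0.12106469320477309
```

Fit results: carrier at (0.5058, 0.3588) with yaw about 0.026; pocket at (0.5260, -0.0290) with yaw about 0.134 and its ledge at z 0.102. I'll grip high on the bar so the gripper body clears the drivers.

```bash
python3 - <<'E'
from h import *
env.reach([.5055,.3588,.16],down(.026))
env.movel([.5058,.3588,.041],rate=.12); st()
effector.grasp(25); st()
env.movel([.5058,.3588,.20],rate=.2); st()
env.reach([.526,-.029,.20],down(.134)); env.pause(.2); st()
look("w_hold",["carrier_foot","carrier_grip"])
E
```

```text
t 7.88 [0.5063 0.3594 0.0419] F [-0.2 -0.2 -0.3] w 0.0921 g 0.0
t 9.22 [0.5058 0.3588 0.041 ] F [-1.4 -0.2 -0.6] w 0.0005 g 0.0
t 10.17 [0.5053 0.3581 0.1987] F [ 1.2  0.5 -0.8] w 0.0008 g 0.0
t 11.81 [ 0.5262 -0.0278  0.2   ] F [-0.4 -0.2 -0.1] w 0.0005 g 0.0
carrier_foot []
carrier_grip [(0.58, [0.456, 0.0612, 0.108]), (0.34, [0.7727, 0.111, -0.0029])]
```

View pics/w_hold.png

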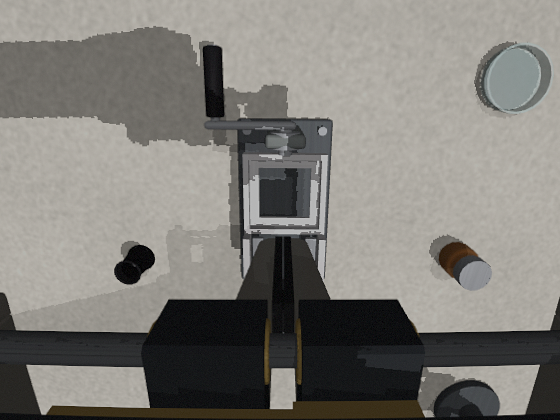

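The fingers closed on nothing: at (285,240) they are shut and empty. I'll find where the carrier is now.

```bash
python3 - <<'E'
from h import *
effector.release()
env.reach([.505,.355,.22],down(.026)); env.pause(.1)
p,W=look("w_car2",["carrier_grip","carrier_foot"]);s=st()
n=np.hypot(W[...,0]-.506,W[...,1]-.36)
m=(n<.07)&(W[...,2]>.006)&(W[...,2]<.09); P=W[m]; print(len(P),P.min(0),P.max(0))
for lo,hi in[(.008,.02),(.054,.066)]:
    q=P[(P[:,2]>lo)&(P[:,2]<hi)]; print(cv2.minAreaRect((q[:,:2]*1000).astype(np.float32)),np.median(q[:,2]))
q,_=viewer.read_camera("scene")
cv2.imwrite("pics/c2.png",np.hstack([cv2.resize(p[90:290,180:380,::-1],(400,400)),cv2.resize(q[220:420,260:460,::-1],(400,400))]))
E
```

```text
carrier_grip [(0.95, [0.5061, 0.36, 0.0463])]
carrier_foot [(0.7, [0.5096, 0.3604, -0.0005])]
t 15.02 [0.5056 0.354  0.22  ] F [ 0.   0.6 -0.5] w 0.0917 g 0.0
2365 [0.47623123 0.32831091 0.00890842] [0.53616495 0.38958269 0.06124609]
((505.9483642578125, 358.90228271484375), (60.0172233581543, 60.27281188964844), 1.3045365810394287) 0.014289624439669357
((505.79638671875, 359.31195068359375), (11.195391654968262, 32.907432556152344), 1.5176372528076172) 0.058936439501038496
```

View pics/c2.png

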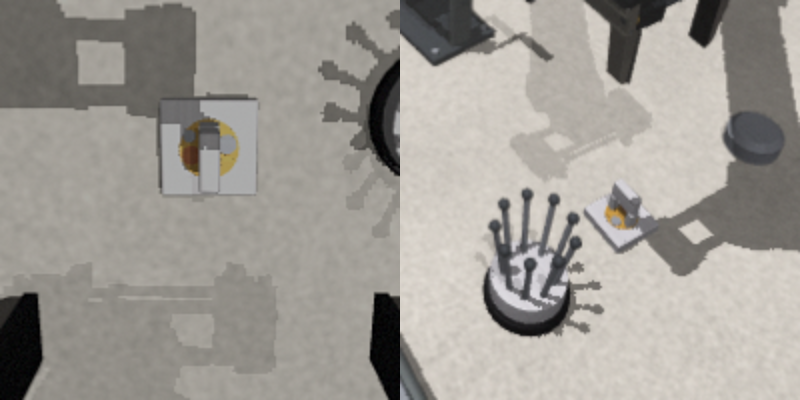

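The carrier hasn't moved and stands upright at the same pose. I'll check where the shut fingertips really are, using the depth in the w_hold picture.

```bash
python3 - <<'E'
from h import *
W=np.load("pics/w_hold.npz")["W"]
for v in range(228,300,6): print(v,[np.round(W[v,u],3).tolist() for u in (270,278,284,292)])
W=np.load("pics/w_car2.npz")["W"]
for v in range(230,300,8): print(v,[np.round(W[v,u],3).tolist() for u in (190,196,370,376)])
s=env.sense(); print(solver.inverse_kinematics([.5058,.3588,.03],down(.026)))
E
```

```text
228 [[0.517, -0.063, 0.108], [0.525, -0.062, 0.108], [0.531, -0.062, 0.108], [0.538, -0.061, 0.108]]
234 [[0.518, -0.072, 0.102], [0.526, -0.071, 0.103], [0.532, -0.07, 0.103], [0.539, -0.069, 0.102]]
240 [[0.517, -0.02, 0.236], [0.521, -0.018, 0.24], [0.524, -0.018, 0.239], [0.528, -0.018, 0.237]]
246 [[0.517, -0.02, 0.245], [0.521, -0.019, 0.246], [0.524, -0.018, 0.247], [0.528, -0.018, 0.245]]
252 [[0.517, -0.02, 0.252], [0.521, -0.018, 0.255], [0.524, -0.018, 0.254], [0.528, -0.018, 0.253]]
258 [[0.517, -0.018, 0.261], [0.521, -0.019, 0.26], [0.524, -0.018, 0.26], [0.528, -0.018, 0.26]]
264 [[0.518, -0.019, 0.266], [0.521, -0.018, 0.266], [0.524, -0.018, 0.267], [0.527, -0.017, 0.267]]
270 [[0.518, -0.019, 0.272], [0.521, -0.018, 0.272], [0.524, -0.017, 0.273], [0.527, -0.017, 0.272]]
276 [[0.518, -0.019, 0.277], [0.521, -0.018, 0.278], [0.524, -0.017, 0.279], [0.527, -0.017, 0.279]]
282 [[0.518, -0.018, 0.283], [0.521, -0.019, 0.282], [0.524, -0.018, 0.283], [0.527, -0.018, 0.282]]
288 [[0.518, -0.019, 0.287], [0.521, -0.019, 0.286], [0.524, -0.018, 0.288], [0.527, -0.018, 0.287
[... 344 characters left out ...]
 [0.55, 0.362, 0.261], [0.552, 0.364, 0.267]]
254 [[0.458, 0.36, 0.272], [0.458, 0.355, 0.261], [0.551, 0.358, 0.263], [0.55, 0.363, 0.273]]
262 [[0.459, 0.357, 0.275], [0.458, 0.35, 0.261], [0.55, 0.354, 0.265], [0.55, 0.36, 0.275]]
270 [[0.458, 0.352, 0.274], [0.459, 0.348, 0.265], [0.551, 0.35, 0.266], [0.551, 0.355, 0.275]]
278 [[0.459, 0.35, 0.277], [0.459, 0.344, 0.267], [0.551, 0.346, 0.267], [0.551, 0.352, 0.277]]
286 [[0.459, 0.345, 0.277], [0.385, 0.177, 0.0], [0.634, 0.182, -0.0], [0.551, 0.348, 0.278]]
294 [[0.375, 0.163, -0.001], [0.384, 0.164, 0.0], [0.635, 0.17, 0.0], [0.644, 0.169, -0.001]]
[-0.18817522  0.71951796 -0.67388333  1.74741578  0.56414771  0.87746658
 -1.08734888]
```

The depth puts the fingertips about 36 mm above the reported TCP, both open and shut. That explains the miss. Before descending again I'll check where the gripper's body really is.

```bash
python3 - <<'E'
from h import *
for f,e in(("w_hold",.2),("w_car2",.22)):
    W=np.load(f"pics/{f}.npz")["W"]; 
    for v in (240,280,300,304,310,330,345,360,375,390,404,412): print(f,v,[np.round(W[v,u]-[0,0,e],3).tolist() for u in (20,80,200,284,350,400,480)])
E
```

```text
w_hold 240 [[0.191, -0.169, -0.201], [0.273, -0.157, -0.2], [0.431, -0.135, -0.2], [0.524, -0.018, 0.039], [0.624, -0.108, -0.2], [0.689, -0.1, -0.2], [0.795, -0.085, -0.2]]
w_hold 280 [[0.185, -0.231, -0.201], [0.271, -0.217, -0.199], [0.434, -0.194, -0.201], [0.524, -0.017, 0.082], [0.635, -0.165, -0.198], [0.703, -0.157, -0.199], [0.773, -0.117, -0.146]]
w_hold 300 [[0.183, -0.262, -0.198], [0.268, -0.251, -0.202], [0.499, 0.0, 0.128], [0.524, -0.018, 0.095], [0.538, 0.005, 0.128], [0.711, -0.188, -0.201], [0.824, -0.174, -0.201]]
w_hold 304 [[0.182, -0.269, -0.199], [0.269, -0.256, -0.199], [0.499, 0.001, 0.13], [0.524, -0.019, 0.097], [0.537, 0.006, 0.13], [0.55, 0.008, 0.131], [0.826, -0.18, -0.2]]
w_hold 310 [[0.18, -0.28, -0.2], [0.268, -0.266, -0.199], [0.5, 0.0, 0.132], [0.524, -0.021, 0.097], [0.537, 0.006, 0.133], [0.549, 0.007, 0.132], [0.829, -0.189, -0.2]]
w_hold 330 [[0.455, -0.011, 0.134], [0.267, -0.299, -0.199], [0.502, 0.0, 0.14], [0.525, -0.03, 0.097], [0.535, 0.005, 0.14], [0.547, 0.007, 0.14], [0.839, -0.222, -0.2]]
w_hold 345 [[0.459, -0.011, 0.139], [0.473, -
[... 2392 characters left out ...]
39]]
w_car2 375 [[0.446, 0.375, 0.146], [0.455, 0.37, 0.14], [0.382, 0.017, -0.22], [0.514, 0.03, -0.21], [0.619, 0.023, -0.22], [0.699, 0.023, -0.221], [0.553, 0.371, 0.139]]
w_car2 390 [[0.445, 0.371, 0.146], [0.454, 0.365, 0.14], [0.38, -0.014, -0.22], [0.514, 0.025, -0.187], [0.621, -0.008, -0.22], [0.703, -0.008, -0.22], [0.554, 0.366, 0.139]]
w_car2 404 [[0.444, 0.368, 0.147], [0.455, 0.363, 0.142], [0.379, -0.044, -0.22], [0.514, 0.025, -0.162], [0.624, -0.037, -0.22], [0.707, -0.038, -0.221], [0.554, 0.363, 0.14]]
w_car2 412 [[0.444, 0.366, 0.147], [0.454, 0.361, 0.142], [0.378, -0.061, -0.22], [0.504, 0.371, 0.149], [0.519, 0.371, 0.149], [0.529, 0.372, 0.15], [0.547, 0.371, 0.149]]
```

The gripper's body also sits about 88 mm behind the real tips. So the whole gripper is offset about 36 mm back from the reported TCP, and I'll lower every height by that amount.

```bash
cat >> h.py <<'E'
D=.036   # real tips lie this far behind the reported TCP
A=.134; PK=np.array([.5260,-.0290,.102]); SX=np.array([np.cos(A),np.sin(A),0]); SY=np.array([-np.sin(A),np.cos(A),0])
def tip(p): return np.array(p,float)-[0,0,D]
E
python3 - <<'E'
from h import *
env.reach(tip([.506,.3588,.14]),down(.026))
env.movel(tip([.5065,.3588,.041]),rate=.12); st()
effector.grasp(25); s=st()
if s["gripper_width"]>.008:
    env.movel(tip([.5065,.3588,.22]),rate=.2); st()
    env.reach(tip(PK+[0,0,.041+.045]),down(A)); env.pause(.2); st()
    look("w_hold2",["carrier_foot","carrier_grip"])
E
```

```text
t 16.57 [0.507  0.3594 0.0058] F [-0.3  0.5 -0.4] w 0.0921 g 0.0
t 17.76 [0.5067 0.3587 0.0049] F [ 0.3  0.4 -1.1] w 0.0118 g 25.0
t 18.8 [0.5058 0.358  0.1826] F [-0.7  0.2 -1.1] w 0.012 g 25.0
t 20.45 [ 0.5262 -0.0277  0.1521] F [ 0.5  0.4 -1.7] w 0.012 g 25.0
carrier_foot [(0.97, [0.5274, -0.0264, 0.1475])]
carrier_grip [(0.74, [0.5243, -0.0267, 0.1908])]
```

View pics/w_hold2.png

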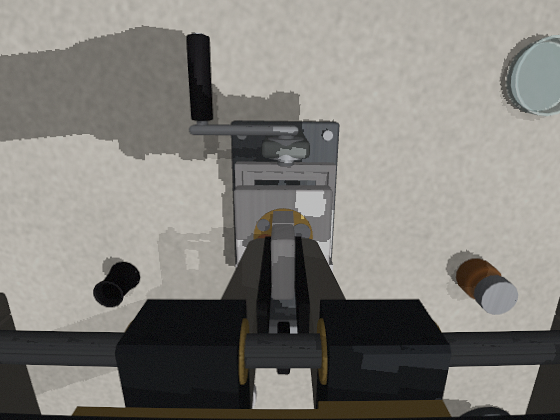

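The carrier is held at (285,220), with the cradle's pocket visible behind its far edge at (285,178). I'll measure the plate against the pocket rim from this same picture.

```bash
python3 - <<'E'
from h import *
W=np.load("pics/w_hold2.npz")["W"];Z=W[...,2]
V=W-PK; x=(V@SX)*1000; y=(V@SY)*1000
s=(abs(x)<60)&(abs(y)<60)
pl=s&(Z>.153)&(Z<.168)&(y>5); print("plate z",np.median(Z[pl]))
for l in range(6,30,6):
    m=pl&(y>l)&(y<l+6); print("plate x",l,x[m].min(),x[m].max())
for l in range(-28,28,8):
    m=pl&(x>l)&(x<l+8); print("plate ymax",l,round(y[m].max(),1),end="; ")
rim=s&(Z>.1075)&(Z<.114)
print()
for l in range(-28,28,8):
    m=rim&(x>l)&(x<l+8)&(y>20)&(y<45); print("rim y",l,round(y[m].min(),1),round(y[m].max(),1),end="; ")
print()
for l in range(0,40,6):
    m=rim&(y>l)&(y<l+6); a=x[m]; 
    if len(a)>3: print("rim x",l,a.min(),a.max(), a[a<0].max() if (a<0).any() else 0, a[a>0].min() if (a>0).any() else 0)
E
```

```text
plate z 0.16156646604176608
plate x 6 -30.913270147117547 28.322446844425485
plate x 12 -31.31914862623137 28.83832478170359
plate x 18 -31.08562287331085 28.434144629963495
plate x 24 -30.817172362670842 28.808290933841267
plate ymax -28 31.4; plate ymax -20 31.5; plate ymax -12 31.5; plate ymax -4 31.5; plate ymax 4 31.8; plate ymax 12 31.6; plate ymax 20 31.5; 
rim y -28 32.4 37.4; rim y -20 32.3 37.3; rim y -12 32.5 40.3; rim y -4 32.5 40.7; rim y 4 31.9 40.8; rim y 12 31.8 37.0; rim y 20 31.7 36.9; 
rim x 0 36.64108545810537 37.68561010868998 0 36.64108545810537
rim x 6 36.27146483098772 37.565160604483836 0 36.27146483098772
rim x 12 35.47239551573658 37.77337464877531 0 35.47239551573658
rim x 18 -37.257030201791075 37.671144239224375 -32.53370541979061 32.71807830164792
rim x 24 -36.9953541422295 37.83477433768758 -32.285542443234746 32.73966118683588
rim x 30 -36.87620291986288 37.86298452921527 -0.24675741902565673 0.484974576131991
rim x 36 -36.650036325065464 37.49720994204634 -3.196700846911572 2.6805405681533836
```

```bash
python3 - <<'E'
from h import *
st(); T=np.array([.5278,-.0293])
env.movel([*T,.119],rate=.1); env.pause(.25); s=st()
c=T-s["ee_pos"][:2]; print(c)
env.movel([*(T+c),.1115],rate=.04); s=st()
env.movel([*(T+c),.1063],rate=.04); env.pause(.1); s=st()
E
```

```text
t 20.6 [ 0.5261 -0.0284  0.152 ] F [ 1.   0.4 -1.5] w 0.0117 g 25.0
t 21.33 [ 0.5282 -0.0293  0.1195] F [-0.4  0.2 -2.3] w 0.0118 g 25.0
[-3.72829018e-04  2.98986540e-05]
t 21.68 [ 0.5271 -0.0293  0.1111] F [ 0.   0.2 -2.5] w 0.0119 g 25.0
t 22.06 [ 0.5284 -0.0291  0.1068] F [1.7 0.2 3.2] w 0.0116 g 25.0
```

```bash
python3 - <<'E'
from h import *
effector.release(); st()
env.movel([.5278,-.0293,.185],rate=.2); env.pause(.1)
p,W=look("w_placed",["pocket","latch_grip","crank_grip","carrier_foot"]); st()
V=W-PK; x=(V@SX)*1000; y=(V@SY)*1000;Z=W[...,2]
near=(abs(x)<45)&(abs(y)<45)
P=lambda n,m:print(n,m.sum(),np.median(Z[m]) if m.any() else 0,np.round(np.percentile(x[m],[0,2,98,100]),1),np.round(np.percentile(y[m],[0,2,98,100]),1))
P("plate",near&(Z>.1125)&(Z<.119)&(abs(x)<32)&(abs(y)<32)); P("bar",near&(Z>.157)&(Z<.168)&(abs(y)<25)&(abs(x)<15)); P("rim",near&(Z>.107)&(Z<.112)&(abs(y)>31))
q=near&(Z>.112)&(Z<.119)&(abs(x)<32)&(abs(y)<32)
for sx in(-25,25): print("plate z by x",sx,np.median(Z[q&(abs(x-sx)<4)]))
for sy in(-25,25): print("plate z by y",sy,np.median(Z[q&(abs(y-sy)<4)]))
P("fin",(Z>.152)&(Z<.16)&(abs(x)<15)&(y<-70)&(y>-130))
P("crank",(Z>.11)&(Z<.13)&(abs(x+60)<14)&(y>75)&(y<140))
E
```

```text
t 23.29 [ 0.5274 -0.0293  0.1063] F [ 0.4  0.1 -0.2] w 0.0919 g 0.0
pocket [(0.58, [0.3507, -0.1696, -0.0006])]
latch_grip [(0.95, [0.5401, -0.1283, 0.1448]), (0.33, [0.5278, -0.0302, 0.1008])]
crank_grip [(0.83, [0.4539, 0.0609, 0.1089]), (0.4, [0.7737, 0.1136, -0.0037])]
carrier_foot [(0.7, [0.5292, -0.0313, 0.0982]), (0.65, [0.5263, -0.0282, 0.1054])]
t 24.18 [ 0.5274 -0.0292  0.1842] F [ 1.4 -0.2 -0.1] w 0.0917 g 0.0
plate 3950 0.11629941035950489 [-29.5 -28.3  29.4  30.6] [-29.7 -28.   29.1  30. ]
bar 763 0.1609836180064212 [-5.3 -5.2  6.3  6.5] [-17.  -15.9  16.4  16.8]
rim 1050 0.110185161987671 [-37.6 -36.5  36.4  37.4] [-44.4 -38.2  37.1  40.2]
plate z by x -25 0.11622823410119354
plate z by x 25 0.11612975923353203
plate z by y -25 0.1161124179387753
plate z by y 25 0.11612446103329693
fin 181 0.1556267256255398 [-4.9 -4.9  4.1  4.1] [-101.9 -101.2  -89.   -88.8]
crank 1389 0.11706388441940213 [-66.8 -65.5 -50.9 -50.4] [ 75.   76.3 123.7 125.5]
```

View pics/w_placed.png

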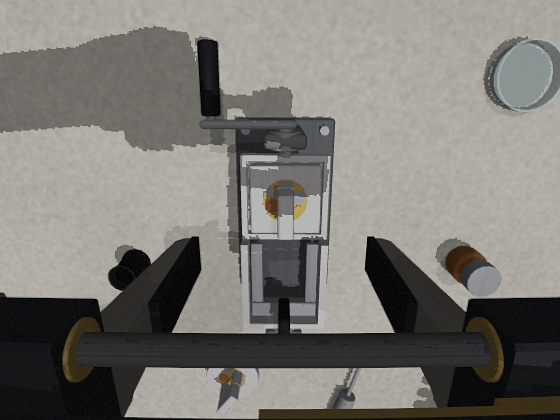

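The carrier is flat in the pocket: plate z is 0.116 at all sides and it is centred within 1 mm. The fin is at (283,315). Next I'll push the latch home.

```bash
python3 - <<'E'
from h import *
q=PK+.0006*SX-.1007*SY
env.movel([q[0],q[1],.175],down(A),rate=.2)
env.movel([q[0],q[1],.095],rate=.12); st()
effector.grasp(30); s=st(); 
if s["gripper_width"]>.006:
    p0=s["ee_pos"].copy(); d=.054
    env.movel(p0+d*SY,rate=.07); s=st()
    while True:
        s=env.sense(); f=s["wrist_force"]@SY; t=(s["ee_pos"]-p0)@SY; print(round(d,4),round(t,4),round(f,1))
        if f<-14 or d>.063: break
        d+=.0015; env.movel(p0+d*SY,rate=.03)
    st()
E
```

```text
t 25.65 [ 0.5407 -0.1284  0.0956] F [1.4 0.  0.7] w 0.0918 g 0.0
t 26.86 [ 0.5405 -0.1286  0.095 ] F [ 3.  -0.2 -1.8] w 0.0096 g 30.0
t 27.78 [ 0.5336 -0.0744  0.0951] F [ 4.6 -1.7 -4.1] w 0.0098 g 30.0
0.054 0.0547 -2.3
0.0555 0.0547 -6.2
0.057 0.0547 -8.4
0.0585 0.0548 -11.4
0.06 0.0548 -13.8
0.0615 0.0548 -16.9
t 29.03 [ 0.5336 -0.0742  0.0951] F [  7.8 -16.   -6. ] w 0.0098 g 30.0
```

```bash
python3 - <<'E'
from h import *
effector.release()
q=PK+.0010*SX
s=env.sense(); e=s["ee_pos"]
env.movel([e[0],e[1],.175],rate=.2)
env.movel([q[0],q[1],.175],down(A),rate=.2)
env.movel([q[0],q[1],.107],rate=.12); s0=st()
effector.grasp(25); s=st(); p0=s["ee_pos"].copy(); f0=s["wrist_force"][2]
if s["gripper_width"]>.008:
    d=0
    while d<.014:
        d+=.001; env.movel(p0+[0,0,d],rate=.02); env.pause(.05)
        s=env.sense(); f=s["wrist_force"][2]; print(round(d,3),round(s["ee_pos"][2]-p0[2],4),round(f,1))
        if f<-12: break
    for k in range(5):
        env.pause(.15); st()
E
```

```text
t 31.91 [ 0.5274 -0.0289  0.1073] F [-0.2  0.1  0.1] w 0.092 g 0.0
t 33.09 [ 0.5271 -0.0288  0.107 ] F [ 0.3  0.2 -0.7] w 0.0114 g 25.0
0.001 0.0008 -1.8
0.002 0.0018 -3.3
0.003 0.0027 -5.8
0.004 0.0037 -8.1
0.005 0.0046 -9.9
0.006 0.0056 -13.4
t 35.04 [ 0.5268 -0.0291  0.1127] F [ -0.2  -2.4 -13.6] w 0.0118 g 25.0
t 35.19 [ 0.5268 -0.0291  0.1128] F [  0.2  -2.5 -13.7] w 0.0116 g 25.0
t 35.34 [ 0.5268 -0.0291  0.1128] F [ -0.6  -2.3 -13.9] w 0.0115 g 25.0
t 35.49 [ 0.5268 -0.029   0.1129] F [ -1.8  -3.4 -14.4] w 0.0117 g 25.0
t 35.64 [ 0.5269 -0.029   0.1129] F [ -0.9  -2.7 -15.2] w 0.0115 g 25.0
```

The tug held at about 12 N for more than 0.6 s. Now I'll lower the carrier, release it and turn the crank.

```bash
python3 - <<'E'
from h import *
s=env.sense(); e=s["ee_pos"]
env.movel([e[0],e[1],.1065],rate=.03); st()
effector.release(); env.movel([e[0],e[1],.175],rate=.2)
q=PK-.058*SX+.097*SY
env.movel([q[0],q[1],.175],down(A),rate=.2)
env.movel([q[0],q[1],.055],rate=.12); st()
effector.grasp(25); s=st()
p0=s["ee_pos"].copy(); C=np.array([*(PK+.097*SY)[:2],.055])
if .012<s["gripper_width"]<.02:
    for th in np.deg2rad(np.arange(12,193,12)):
        r=.06
        env.movel(C+r*(-np.cos(th)*SX+np.sin(th)*np.array([0,0,1])),rate=.1)
        s=env.sense(); v=s["ee_pos"]-C; print(round(np.degrees(th)),round(np.degrees(np.arctan2(v[2],-v@SX))),round(np.hypot(v[2],v@SX),4),np.round(s["wrist_force"],1))
        if np.linalg.norm(s["wrist_force"])>35: break
    st()
E
```

```text
t 36.01 [ 0.529  -0.0278  0.108 ] F [ 0.5 -0.  -1.7] w 0.0117 g 25.0
t 39.6 [0.4562 0.0595 0.0555] F [-0.6  0.1 -0. ] w 0.0921 g 0.0
t 40.74 [0.4563 0.0595 0.0551] F [ 1.9  1.  -2.1] w 0.015 g 25.0
12 14 0.0571 [6.7 0.2 2.5]
24 27 0.0573 [7.5 0.  1.4]
36 39 0.0577 [ 9.4  0.5 -1.2]
48 51 0.0582 [10.3  0.4 -4.5]
60 62 0.0588 [  9.9   0.9 -10.4]
72 72 0.0593 [  5.9  -0.4 -11.8]
84 83 0.0598 [ 1.2 -1.2 -6. ]
96 96 0.0603 [ 0.1 -2.1 -1.7]
108 109 0.0609 [ 3.1 -3.6 -0.5]
120 121 0.0615 [ 4.9 -3.5 -0.7]
132 133 0.062 [ 6.2 -4.2 -0.7]
144 145 0.0624 [ 7.1 -4.1 -1.2]
156 157 0.0627 [ 6.5 -3.7 -2.1]
168 168 0.0629 [ 8.3 -3.5 -2.9]
180 180 0.0629 [ 9.2 -2.6 -4.3]
192 -172 0.0639 [ 3.1 -5.3 16.3]
t 45.14 [0.5758 0.0752 0.0463] F [ 3.1 -5.3 16.3] w 0.0153 g 25.0
```

```bash
python3 - <<'E'
from h import *
effector.release(); s=env.sense(); e=s["ee_pos"]
env.movel([e[0],e[1],.22],rate=.2); env.pause(.1)
p,W=look("w_end",["crank_grip"]); st()
V=W-PK; x=(V@SX)*1000; y=(V@SY)*1000;Z=W[...,2]
m=(Z>.09)&(Z<.14)&(abs(x-60)<14)&(y>75)&(y<140); print("crank",m.sum(),np.round(np.percentile(x[m],[1,50,99]),1),Z[m].max())
m=(Z>.1)&(Z<.13)&(abs(x)<30)&(abs(y)<25); print("dial z",np.median(Z[m])); 
m=(Z>.1)&(Z<.15)&(abs(y)<36)&(abs(x)<42)
for sx in(-30,-20,20,30): k=m&(abs(x-sx)<4);print(sx,np.median(Z[k]))
c,_=viewer.read_camera("scene"); 
cv2.imwrite("pics/end.png",np.hstack([cv2.resize(p[:,:,::-1],(400,300)),cv2.resize(c[150:270,200:360,::-1],(400,300))]))
E
```

```text
crank_grip [(0.81, [0.5762, 0.0755, 0.1078])]
t 47.57 [0.5706 0.0749 0.2189] F [ 0.4 -0.4  0.1] w 0.0921 g 0.0
crank 877 [53.4 60.9 68.6] 0.11991386876051097
dial z 0.11635467674888925
-30 0.12212141812584801
-20 0.1166337719562
20 0.11652270332711362
30 0.12220226703037418
```

View pics/end.png

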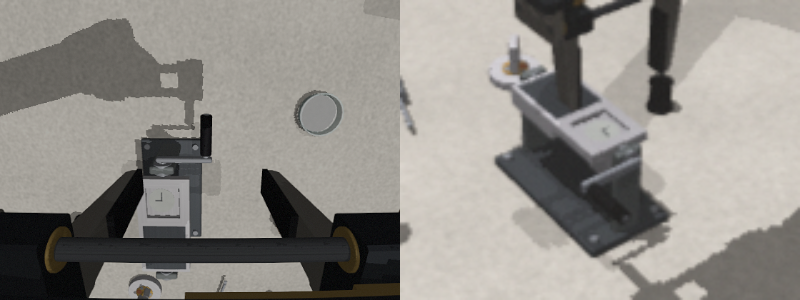

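The dial faces up at (163,200), the cradle is level on its far stop, the crank is on the far side and the fingers are clear. Handing in.

```bash
python3 -c "
from h import *
print(workorder.finish_job()); st()"
```

```text
the job is handed in; nothing more can be done
None
the job is handed in; nothing more can be done
```

The job is handed in, though no verdict came back: the carrier is seated and latched, held a tug of about 12 N for over half a second, and the cradle is turned over to its stop, dial up, with the gripper clear.

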